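# Bring the hanging reading lamp over the photograph and still it

## Task

Take the carriage of the desk's rail lamp by its wooden knob, slide it towards the framed photograph so that the lamp drags over the brass ridge of the parking block and comes free, then calm the swing by moving the carriage and leave the lamp hanging still with its tip over the middle of the photograph. Do not touch the lamp itself (its shade is hot glass), do not let it swing wildly or knock back against the parking block, and leave the block and the other things on the desk where they are. Finish with the knob released.

Things in the scene. Friction and masses are not known exactly. Their poses are not given: they have to be found in the camera images.
- rail: Fixed lamp gallery: a horizontal brass rail of 660 mm along the body's y axis, 262 mm above the desk, on two posts at y = +-335 mm. Origin on the desk under the middle of the rail; z up, x across the rail, away from the robot (the lamp hangs on that side). The gallery stands at a slightly different place and yaw each time.
- carriage (a joint): Position of the carriage along the rail's y axis (m), 0 at the middle, range -0.28 to 0.25 (end stops). Carriage of about 0.35 kg (lamp extra) with dry friction of about 2 N and viscous drag 2 N s/m; it stays where it is left, even with the lamp swinging.
- knob (a point): Grip point of the carriage's pale wooden knob, an upright tab 14 mm wide along the rail, 40 mm across it; 303 mm above the desk. The tab rises from 274 mm (top of the dark carriage block) to 324 mm. Grip it from above, closing along the rail's y axis. Axes as the rail's.
- pivot (a point): Hinge point of the lamp, on an arm of the carriage 110 mm beyond the knob (rail's +x), 265 mm above the desk; it moves with the carriage. Above it the lamp carries a brass counterweight ball of 42 mm at 110 mm (ball and rod 0.33 kg, centred 98 mm above the pivot), below it the green shade, 90 mm wide, with finial (about 0.36 kg, centred 136 mm below).
- lamp (a joint): Swing angle of the lamp about the rail's x axis (rad): 0 hanging plumb, positive when the tip is towards the rail's +y; stops at +-1.1. It swings freely, almost undamped (amplitude halves in about 35 s). Nominal period 1.6 s (1.4 to 1.8 s, hidden). When the pivot accelerates by a along the rail's +y, the angle accelerates by about -(w*w/9.81)*a besides -w*w*angle, w = 2 pi / period.
- lamp_tip (a point): Lower end of the lamp's brass finial (16 mm ball end), 200 mm below the pivot, 65 mm above the desk when plumb.
- block: Heavy loose parking block of dark iron, 1.8 kg, base 90 x 60 mm, with a rounded brass ridge (20 mm thick) across the lamp's path, top at 82 mm. Origin centre of its underside; axes as the rail's. The lamp starts plumb and at rest on its +y side; pulled towards -y its finial catches on the ridge, the lamp tilts to about 0.4 rad, slips over and swings free.
- photo_mid (a point): Middle of the top face of a framed photograph lying flat on the desk, fixed, black frame of 160 mm along the rail by 120 mm, 14 mm high, right under the lamp's path, on the -y side of the block. The lamp's tip must stop above this point.
- pen_cup: Loose blue ceramic cup, 76 mm wide, 95 mm high, beyond the rail; origin centre of underside. To be left alone.
- paperweight: Loose amber glass paperweight, 74 mm wide, 45 mm high, beyond the rail; origin centre of underside. To be left alone.
- glasses_case: Loose blue spectacle case, 60 x 155 x 30 mm, beyond the rail; origin centre of underside. To be left alone.
Things that resemble listed ones, but are neither listed nor needed, are in the scene too. What is shaped like the block but purple or turquoise is not meant. Of the things that look like the part that bears photo_mid, take the one that is nearest to the robot's base at the start.

How it is judged (in metres and radians):
On the way, in this order (a step that is already met when the one before it is completed fails the run):
1. the lamp has come free of the parking block, on the photograph's side (y of lamp_tip in the frame of block below -0.03 m), for 0.1 s.
2. the lamp hangs still over the middle of the photograph for 2 s (horizontal distance between lamp_tip and photo_mid below 0.02 m and velocity of joint lamp between -0.15 and 0.15 rad/s), for 2 s.
At the end, for the whole second after the job is handed in: The knob is released, the carriage rests, and the lamp hangs with its tip within 20 mm (horizontally) of the middle of the photograph, turning slower than 0.15 rad/s (all of step 2 and velocity of joint carriage between -0.02 and 0.02 m/s); the robot touches nothing.
It fails at once if the robot touches the lamp (contact force between any of the arm, the fingers and lamp above 0.3 N).
It fails at once if the freed lamp knocks back against the parking block (contact force between lamp and block above 0.3 N and y of lamp_tip in the frame of block below -0.012 m).
It fails at once if the lamp swings wildly (beyond 0.75 rad) (value of joint lamp above 0.75 rad or value of joint lamp below -0.75 rad).
It fails at once if the parking block is shifted by more than 20 mm or tipped (distance of block from where it was at the start of the episode above 0.02 m or angle between block's own z axis and vertical above 0.2 rad).
It fails at once if a bystander is moved (distance of any of pen_cup, paperweight, glasses_case from where it was at the start of the episode above 0.03 m).
It also fails if it takes over 58 s, if anything falls off the work surface, if the arm or the gripper's body presses on something with over 40 N, if the wrist force passes 120 N, or if a joint passes its speed limit or range.

## Robot

A 7-joint arm with a two-finger parallel gripper is mounted at the origin on the work surface. World frame = base frame: x ahead of the robot, y to its left, z up, the work surface at z = 0. Lengths are in mm, angles in rad, forces in N, time in s.
With the tool pointing down it reaches from about 400 to 875 mm from the base axis. Payload 4.4 kg.
Tool frame: the origin (TCP) lies between the finger pads; the fingertips stand 17 mm ahead of it and the grasp point (between the pads) lies 2 mm behind it; z points along the fingers, y is the line along which they close (so a half turn about z gives the same grasp; the last joint's range is limited). The gripper opens to 85 mm and grips with 20 to 120 N. Pads are 22 mm wide; open, the fingers measure 114 mm over their backs; the gripper's body (76 mm by 85 mm) begins 54 mm behind the grasp point. The pads swing forward as they close: fully open they stand 13 mm farther back than shut.
Start: joints at [-1.34, 0.628, 0.038, 1.517, -0.027, 0.996, -0.02], TCP at [190.076, 621.602, 248.313] pointing down, gripper open.
Joint ranges: [-3.06, 3.06], [-0.37, 2.12], [-1.25, 1.32], [0.18, 2.47], [-1.1, 4.24], [0.23, 1.98], [-2.94, 2.94]. Speed limits (rad/s): [2.57, 2.57, 3.14, 3.14, 3.14, 3.14, 3.14].

## Interface

Orientations are given as [roll, pitch, yaw] about the fixed x, y, z axes, in that order (R = Rz(yaw) Ry(pitch) Rx(roll)).
In Python, from cell import sensors, get_image, ctrl gives the robot as it stands.
- The arm moves only by the tool send_rows, never from a script. Its argument "series" is a list of rows, each a list of 3 entries, a list of its own where there are three numbers: the finger opening in mm, from 0 to 85.4, then the shift along the world's x, y, z in units of 60 mm (1.0 is 60 mm), then the turn, a rotation vector about the world's x, y, z in units of 5 degrees (1.0 is 5 degrees). A call has 1 to 8 rows; each row shifts and turns the commanded pose from where the row before left it; what a row does not reach is not made up. A row lasts 1/8 s, in which the tool goes at most 62.5 mm and 10.7 degrees, less where a joint would pass 70% of its speed; a pose out of reach is approached as far as the arm can. A call is refused whole if a number of a shift passes 1 or a number of a turn 1, either way. A call with a gripper value outside its range is refused whole. The fingers move at their own pace and stop on an object; the grip force is fixed at half the most. Time passes only in rows, so rows that do not move let the fingers close. It gives the time, the measured TCP pose, the force, the opening and the grip force at its end, in the units of the state.
- sensors.read_state(): the state, without advancing time (a new reading comes with each control period).
- get_image(name): name is "scene" or "top" or "wrist"; returns a dict with "img" (400x640x3 uint8, red, green, blue), "depth" (400x640 float32, mm along the optical axis (not along the pixel's ray), 0 where there is no reading), "vfov" (degrees; the focal length in pixels is half the picture's height over the tangent of half this angle, whatever the lens; pixels are square), "cx", "cy" (the principal point, pixels), "world_to_cam" (4x4, takes a point from world to camera coordinates). Camera axes: x right, y down, z forward; pixel columns grow to the right and rows downward; lengths in mm; the calibration is good to about 2 mm. A picture is of the moment at which its call begins.
- ctrl.finish_job(): hands the job in; it is judged then, once.
The state is a dict: "clock": time; "qpos": joint angles; "qd": joint speeds; "tau": joint torques, N m; "eef_pos": TCP position; "tool_rot": TCP orientation; "force": force on the tool from outside, world axes, zero at the start; "torque": the same for the moment, N m; "width": finger opening in mm; "gripper_force": force on a finger pad.
Only numpy, scipy, OpenCV 4.12 (cv2) and the standard library are available. Lean on these libraries where they do the work, as an engineer would, in place of code of your own. Each camera call takes 0.05 s, during which the arm holds its last target. There are 200 camera calls.

## Working session

There is one attempt and no reset: what is moved stays moved. The work goes in short steps, Python scripts to look and compute and a tool call to move; the robot and the scene stay as the last step left them, time stands still between calls to the robot, and variables do not carry over. Pictures are saved under pics/ and viewed, at most 10 in all, crops included, and the job is handed in when it is done.

Besides the shell and the picture viewer there is one more tool, called after "Emit:" as name(argument=value, ...) on one line, values as JSON. send_rows: Moves the arm, as the interface text tells. Its arguments: {"type":"object","properties":{"series":{"type":"array"}},"required":["series"]}

```bash
mkdir -p pics
cat > h.py <<'E'
import numpy as np, cv2
from cell import sensors, get_image, ctrl
def cam(d):
    h=d["img"].shape[0]; f=h/2/np.tan(np.radians(d["vfov"])/2); T=np.array(d["world_to_cam"]); return f,d["cx"],d["cy"],T
def pts(d):
    f,cx,cy,T=cam(d); z=d["depth"].astype(float); v,u=np.mgrid[:z.shape[0],:z.shape[1]]
    P=np.stack([(u-cx)/f*z,(v-cy)/f*z,z],-1); R=T[:3,:3]; P=(P-T[:3,3])@R; P[z<=0]=np.nan; return P
def ray(d,u,v,zp):
    f,cx,cy,T=cam(d); R=T[:3,:3]; c=-R.T@T[:3,3]; r=R.T@np.array([(u-cx)/f,(v-cy)/f,1]); return c+r*(zp-c[2])/r[2]
def proj(d,p):
    f,cx,cy,T=cam(d); q=T[:3,:3]@p+T[:3,3]; return f*q[0]/q[2]+cx,f*q[1]/q[2]+cy
E
python3 - <<'E'
from h import *
import pickle
for n in ("scene","top"):
    d=get_image(n); pickle.dump(d,open(n+".pkl","wb")); cv2.imwrite(f"pics/{n}0.png",d["img"][...,::-1]); print(n,d["vfov"],np.round(d["world_to_cam"],3).tolist())
s=sensors.read_state(); print({k:np.round(v,3).tolist() for k,v in s.items()})
E
```

```text
scene 55.15863588798817 [[0.636, 0.771, -0.014, -270.463], [0.497, -0.425, -0.756, -178.416], [-0.589, 0.474, -0.654, 1706.127], [0.0, 0.0, 0.0, 1.0]]
top 56.11075139837379 [[0.006, -1.0, 0.003, -149.136], [-0.988, -0.006, -0.157, 553.392], [0.157, -0.002, -0.988, 1076.121], [0.0, 0.0, 0.0, 1.0]]
{'clock': 0.1, 'qpos': [-1.34, 0.629, 0.038, 1.518, -0.027, 0.996, -0.02], 'qd': [0.0, -0.003, -0.0, -0.003, 0.001, 0.0, -0.001], 'tau': [0.004, -56.454, 1.231, -19.398, 0.011, 0.005, -0.0], 'eef_pos': [189.929, 621.084, 247.469], 'tool_rot': [-3.14, 0.0, 2.845], 'force': [0.554, -0.26, -1.248], 'torque': [0.005, 0.007, -0.003], 'gripper_force': 0.0, 'width': 85.348}
```

View pics/scene0.png

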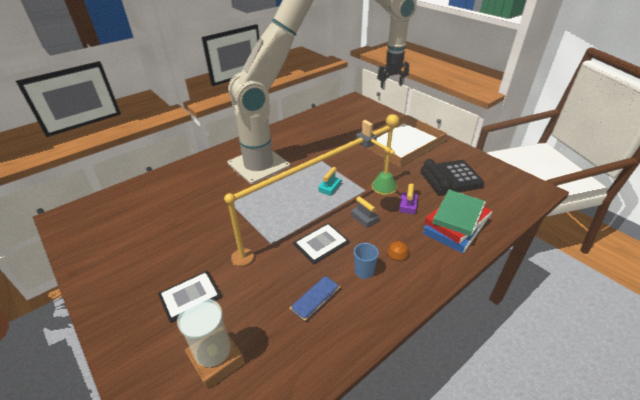

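View pics/top0.png

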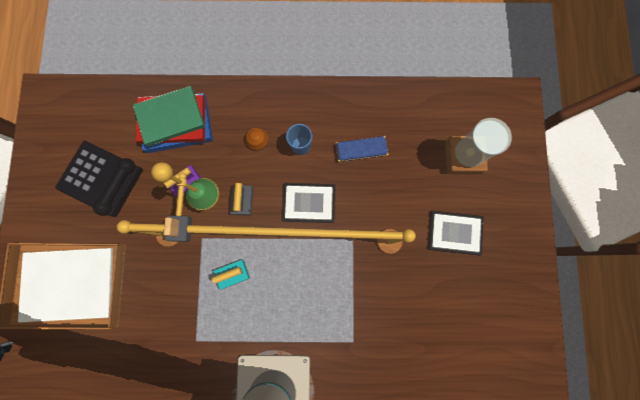

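The top view shows the gallery rail from (124,227) to (409,236), the knob at (178,228), the lamp's green shade at (202,193) and its ball at (162,172).
- **Block:** candidates are dark iron (241,198), turquoise (230,274) and purple (180,182). The dark iron one is meant.
- **Photo:** candidates are (308,202), under the lamp's path and nearest to the base, and (456,232), which is farther away. The first is meant.

Run:
```python
from h import *
import pickle
t=pickle.load(open("top.pkl","rb")); s=pickle.load(open("scene.pkl","rb"))
for n,d in (("top",t),("scene",s)):
    P=pts(d); hsv=cv2.cvtColor(d["img"],cv2.COLOR_RGB2HSV); H,S,V=[hsv[...,i].astype(int) for i in range(3)]
    z=P[...,2]
    box=(P[...,0]>200)&(P[...,0]<900)&(P[...,1]>-450)&(P[...,1]<450)
    # rail
    m=box&(H>15)&(H<28)&(S>140)&(z>245)&(z<285)
    q=P[m]; vx,vy,x0,y0=cv2.fitLine(q[:,:2].astype(np.float32),cv2.DIST_HUBER,0,.01,.01).ravel()
    # only points near line
    a=np.array([vx,vy]); nn=np.array([-vy,vx]); e=(q[:,:2]-[x0,y0])@nn
    qq=q[abs(e)<15]; vx,vy,x0,y0=cv2.fitLine(qq[:,:2].astype(np.float32),cv2.DIST_L2,0,.01,.01).ravel()
    print(n,"rail dir",vx,vy,"pt",x0,y0,"ang",np.degrees(np.arctan2(vy,vx)),"y range",qq[:,1].min(),qq[:,1].max(),"zmax",np.percentile(qq[:,2],[50,98]))
    # knob: pale, z 285-330
    m=box&(z>280)&(z<335)&(S<160)&(V>120); m&=P[...,1]>0
    q=P[m]; print(" knob n",len(q),np.nanmedian(q,0),np.percentile(q,[2,98],axis=0).round(1).tolist()); v,u=np.where(m); print("  px",u.mean(),v.mean())
    m=box&(H>38)&(H<80)&(S>90)&(z>40)&(z<260)
    q=P[m]; print(" shade",len(q),np.percentile(q,[2,50,98],axis=0).round(1).tolist())
    m=box&(z>295)&(H>15)&(H<28)&(S>140); q=P[m]; print(" ball?",len(q),np.percentile(q,[2,50,98],axis=0).round(1).tolist())
# photo corners by contour
for n,d,c in (("top",t,(308,202)),("scene",s,(321,243))):
    g=cv2.cvtColor(d["img"],cv2.COLOR_RGB2GRAY); x,y=c; w=45
    m=np.zeros_like(g); m[y-w:y+w,x-w:x+w]=(g[y-w:y+w,x-w:x+w]>150)*255
    cs,_=cv2.findContours(m,cv2.RETR_EXTERNAL,2); k=max(cs,key=cv2.contourArea); bx=cv2.approxPolyDP(k,6,True).reshape(-1,2)
    W=np.array([ray(d,u,v,14) for u,v in bx]); print(n,"photo",bx.tolist(),W.round(0).tolist(),W.mean(0)); print("  depth z",pts(d)[y-5:y+5,x-5:x+5,2].mean())
P=pts(t)[178:220,222:260]; print("block z rows"); z=P[...,2]; 
r=P[(z>70)&(z<95)]; print("ridge",len(r),r.mean(0),np.percentile(r,[2,98],axis=0)); r=P[(z>20)&(z<60)]; print("base",len(r),np.percentile(r,[2,50,98],axis=0))
b=cv2.resize(np.hstack([t["img"][140:260,130:350]]),None,fx=3.5,fy=3.5,interpolation=cv2.INTER_CUBIC); cv2.imwrite("pics/crop1.png",b[...,::-1])
```

```text
top rail dir 0.026557736 0.99964726 pt 442.8788 -23.754656 ang 88.47817 y range -354.4866901504575 341.7350529975731 zmax [269.5134588  279.46520333]
 knob n 238 [448.88336505 197.53246517 317.77278358] [[429.9, 195.6, 282.0], [468.8, 208.0, 325.4]]
  px 170.43697478991598 226.04621848739495
 shade 3274 [[525.7, 164.7, 78.8], [779.5, 298.1, 89.9], [871.2, 407.4, 165.3]]
 ball? 371 [[539.0, 180.6, 306.6], [556.1, 195.7, 387.3], [575.5, 214.2, 396.2]]
scene rail dir 0.02433282 0.9997039 pt 445.095 -93.468414 ang 88.60569 y range -357.4234169420582 312.3977179282627 zmax [267.7177519  277.93799877]
 knob n 178 [461.47808538 196.65432009 305.5992216 ] [[430.4, 192.5, 280.8], [562.9, 206.8, 331.2]]
  px 372.4325842696629 130.61797752808988
 shade 1717 [[546.6, 161.6, 75.5], [790.5, 284.2, 88.8], [876.7, 405.5, 162.9]]
 ball? 131 [[547.5, 178.8, 304.9], [564.1, 191.0, 382.3], [577.8, 209.4, 394.1]]
top photo [[286, 187], [285, 217], [331, 218], [331, 187]] [[598.0, -26.0, 14.0], [505.0, -25.0, 14.0], [502.0, -165.0, 14.0], [598.0, -165.0, 14.0]] [550.75983914 -95.08660568  14.        ]
  depth z nan
scene photo [[276, 240], [350, 198], [276, 198]] [[448.0, -212.0, 14.0], [448.0, 139.0, 14.0], [259.0, -82.0, 14.0]] [385.13348891 -51.84670916  14.        ]
  depth z nan
block z rows
ridge 195 [555.99624655 109.07016065  78.83137651] [[517.07164459 100.51688103  71.46535421]
 [595.26075423 119.2237997   84.44714271]]
base 413 [[511.7198051   80.92620535  23.27104512]
 [551.33260128  99.97901015  29.40796455]
 [599.90555693 139.01954013  55.61299809]]
```

View pics/crop1.png

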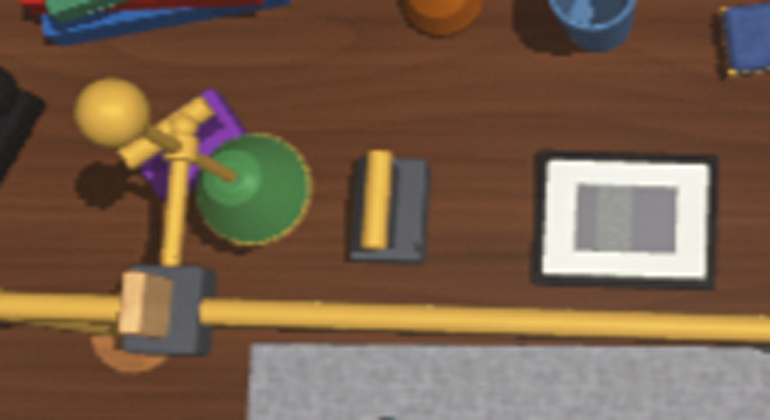

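The crop confirms the dark-iron block with its ridge at crop (376,200), the green shade at (253,190) and the right photo at (628,218). Measured heights agree with the text: knob top about 325 against 324, ridge about 82–84. I'll move above the knob next.

Emit:
send_rows(series=[[85,[0,0,1],[0,0,0.8]],[85,[0,0,1],[0,0,0.8]],[85,[0.43,-0.7,0.2],[0,0,0.8]],[85,[0.43,-0.7,0],[0,0,0.71]],[85,[0.43,-0.7,0],[0,0,0]],[85,[0.43,-0.7,0],[0,0,0]],[85,[0.43,-0.7,0],[0,0,0]],[85,[0.43,-0.7,0],[0,0,0]]])

```text
clock: 1.1
eef_pos: [345.4, 367.9, 380.1]
tool_rot: [-3.141, -0.0, 3.116]
force: [0.8, -0.5, 1.0]
width: 85.1
gripper_force: 0.0
```

Emit:
send_rows(series=[[85,[0.43,-0.7,0],[0,0,0]],[85,[0.43,-0.7,0],[0,0,0]],[85,[0.43,-0.7,0],[0,0,0]],[85,[0.43,-0.7,0],[0,0,0]],[85,[0,0,0],[0,0,0]],[85,[0,0,0],[0,0,0]]])

```text
clock: 1.85
eef_pos: [447.6, 202.1, 380.0]
tool_rot: [3.141, -0.001, 3.116]
force: [0.2, -0.4, -0.1]
width: 84.9
gripper_force: 0.0
```

Run:
```python
from h import *
import pickle
t=pickle.load(open("top.pkl","rb")); s0=pickle.load(open("scene.pkl","rb"))
s=sensors.read_state(); print({k:np.round(s[k],3).tolist() for k in("clock","eef_pos","tool_rot","force","width")})
d=get_image("wrist"); pickle.dump(d,open("wrist.pkl","wb")); cv2.imwrite("pics/wrist0.png",d["img"][...,::-1])
for n,q in(("top",t),("scene",s0),("wrist",d)):
    P=pts(q); hsv=cv2.cvtColor(q["img"],cv2.COLOR_RGB2HSV)
    near=(abs(P[...,0]-450)<40)&(abs(P[...,1]-202)<30)
    r=P[near&(P[...,2]>316)&(P[...,2]<332)]
    print(n,"knob top",len(r),r.mean(0).round(1) if len(r) else "",np.percentile(r,[2,98],axis=0).round(1).tolist() if len(r) else "")
for n,q in (("top",t),("scene",s0)):
    P=pts(q); g=cv2.cvtColor(q["img"],cv2.COLOR_RGB2GRAY); 
    m=(abs(P[...,0]-551)<75)&(abs(P[...,1]+95)<95)&(P[...,2]>7)&(P[...,2]<25); r=P[m]; print(n,"photo",len(r),np.percentile(r,[1,50,99],axis=0).round(1).tolist())
    m=(m&(g>140)).astype(np.uint8); cs,_=cv2.findContours(m,0,2); c=max(cs,key=cv2.contourArea); (u,v),sz,a=cv2.minAreaRect(c)
    b=cv2.approxPolyDP(cv2.convexHull(c),4,True).reshape(-1,2); W=np.array([ray(q,x,y,14) for x,y in b]); print(b.tolist(),W.mean(0).round(1))
```

```text
{'clock': 1.85, 'eef_pos': [447.574, 202.132, 380.036], 'tool_rot': [3.141, -0.001, 3.116], 'force': [0.245, -0.353, -0.086], 'width': 84.95}
top knob top 127 [449.2 201.6 322.4] [[430.2, 195.7, 316.9], [468.7, 208.6, 325.5]]
scene knob top 37 [450.3 199.8 320.6] [[429.6, 193.9, 316.3], [469.5, 208.6, 325.1]]
wrist knob top 1113 [445.9 203.4 323.9] [[428.2, 196.7, 318.7], [465.9, 210.0, 325.6]]
top photo 1982 [[493.0, -171.1, 7.6], [550.8, -94.2, 12.9], [610.6, -16.5, 18.3]]
[[332, 188], [330, 219], [285, 217], [287, 186]] [550.  -95.9  14. ]
scene photo 1172 [[491.7, -175.9, 7.5], [556.1, -101.9, 12.3], [611.1, -18.8, 17.7]]
[[327, 224], [345, 240], [314, 259], [297, 241]] [551.1 -95.   14. ]
```

The knob stands at about (449, 202), top 324, so the TCP is aligned. I'll descend and grip.

Emit:
send_rows(series=[[85,[0.02,0,-0.66],[0,0,0]],[85,[0,0,-0.65],[0,0,0]],[85,[0,0,0],[0,0,0]],[5,[0,0,0],[0,0,0]],[5,[0,0,0],[0,0,0]],[5,[0,0,0],[0,0,0]],[5,[0,0,0],[0,0,0]],[5,[0,0,0],[0,0,0]]])

```text
clock: 2.9
eef_pos: [449.6, 202.0, 302.5]
tool_rot: [3.141, 0.001, 3.116]
force: [-0.9, 0.3, 6.1]
width: 14.0
gripper_force: 59.0
```

```bash
cat >> h.py <<'E'
YX=np.array([-0.0255,-0.9997]) 
def lamp():
    """returns clock, knob world y (tcp), theta from green shade centre & ball"""
    s=sensors.read_state(); d=get_image("top"); P=pts(d); hsv=cv2.cvtColor(d["img"],cv2.COLOR_RGB2HSV)
    H,S,V=[hsv[...,i].astype(int) for i in range(3)]; x,y=s["eef_pos"][:2]; z=P[...,2]
    reg=(abs(P[...,0]-(x+110))<60)&(abs(P[...,1]-y)<230)
    b=reg&(z>330)&(H>14)&(H<30)&(S>120)&(abs(P[...,1]-y)<110); g=reg&(H>38)&(H<80)&(S>90)&(z>45)&(z<300)
    piv=y-2.8
    # ball: centroid pixel ray -> circle of radius 110 about pivot (solve theta)
    out=[]
    from scipy.optimize import brentq
    v,u=np.where(b); n=len(u)
    if n>40:
        (u0,v0),r=cv2.minEnclosingCircle(np.stack([u,v],1).astype(np.float32))
        def f(th): return ray(d,u0,v0,265+110*np.cos(th))[1]-(piv-110*np.sin(th))
        try: out.append(brentq(f,-1,1))
        except Exception: out.append(np.nan)
    else: out.append(np.nan)
    q=P[g]; out.append(np.arctan2(np.median(q[:,1])-piv,265-np.median(q[:,2])) if len(q)>50 else np.nan)
    return s["clock"],y,out,n,len(q),d
E
python3 - <<'E'
from h import *
s=sensors.read_state(); print({k:np.round(s[k],2).tolist() for k in("clock","eef_pos","force","width","gripper_force")})
for i in range(2):
    c,y,o,n,m,d=lamp(); print(c,y,o,n,m)
E
```

```text
{'clock': 2.9, 'eef_pos': [449.59, 202.01, 302.51], 'force': [-0.87, 0.3, 6.06], 'width': 13.96, 'gripper_force': 58.99}
2.9 202.00666825693023 [0.0002267840253068618, np.float64(-0.1176256477349787)] 335 695
2.95 202.02806756870768 [0.009274537521749442, np.float64(-0.11835313996108306)] 338 694
```

Emit:
send_rows(series=[[5,[-0.001,-0.06,0],[0,0,0]],[5,[-0.003,-0.12,0],[0,0,0]],[5,[-0.003,-0.12,0],[0,0,0]],[5,[-0.003,-0.12,0],[0,0,0]],[5,[-0.003,-0.12,0],[0,0,0]],[5,[-0.003,-0.12,0],[0,0,0]],[5,[-0.003,-0.12,0],[0,0,0]],[5,[-0.003,-0.12,0],[0,0,0]]])

```text
clock: 4.0
eef_pos: [448.3, 148.4, 302.5]
tool_rot: [3.14, 0.001, 3.117]
force: [-0.4, 2.5, 5.5]
width: 13.5
gripper_force: 59.1
```

Emit:
send_rows(series=[[5,[-0.003,-0.12,0],[0,0,0]],[5,[-0.003,-0.12,0],[0,0,0]],[5,[-0.003,-0.12,0],[0,0,0]],[5,[-0.003,-0.12,0],[0,0,0]],[5,[-0.003,-0.12,0],[0,0,0]],[5,[-0.003,-0.12,0],[0,0,0]],[5,[-0.003,-0.12,0],[0,0,0]],[5,[-0.002,-0.06,0],[0,0,0]]])

```text
clock: 5.0
eef_pos: [447.0, 94.0, 302.5]
tool_rot: [3.14, 0.001, 3.116]
force: [-1.8, 2.3, 5.5]
width: 13.6
gripper_force: 59.1
```

Run:
```python
from h import *
s=sensors.read_state(); print({k:np.round(s[k],2).tolist() for k in("clock","eef_pos","force","width","gripper_force")})
for i in range(3):
    c,y,o,n,m,d=lamp(); print(c,y,o,n,m)
cv2.imwrite("pics/top1.png",d["img"][100:300,60:380][...,::-1])
```

```text
{'clock': 5.0, 'eef_pos': [446.95, 93.98, 302.51], 'force': [-1.81, 2.31, 5.55], 'width': 13.56, 'gripper_force': 59.11}
5.0 93.98441524385508 [0.18847460384805031, np.float64(0.08345326087987696)] 317 540
5.05 93.54088612193347 [0.1922100530731486, np.float64(0.08509897552783088)] 313 540
5.1 93.55117160547127 [0.192300468800482, np.float64(0.08484623459592423)] 315 536
```

View pics/top1.png

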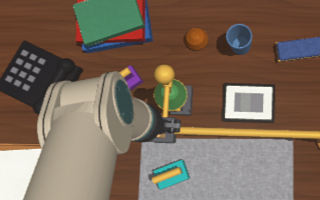

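Emit:
send_rows(series=[[5,[-0.003,-0.1,0],[0,0,0]],[5,[-0.003,-0.11,0],[0,0,0]],[5,[-0.003,-0.11,0],[0,0,0]],[5,[-0.003,-0.11,0],[0,0,0]],[5,[-0.003,-0.11,0],[0,0,0]],[5,[-0.003,-0.11,0],[0,0,0]],[5,[-0.002,-0.06,0],[0,0,0]]])

```text
clock: 6.02
eef_pos: [445.9, 51.4, 302.5]
tool_rot: [3.14, 0.002, 3.116]
force: [0.4, 3.0, 6.0]
width: 13.2
gripper_force: 59.1
```

```bash
cat > m.py <<'E'
from h import *
import sys
s=sensors.read_state(); print({k:np.round(s[k],1).tolist() for k in("eef_pos","force","width")})
for i in range(int(sys.argv[1])):
    c,y,o,n,m,d=lamp(); print(round(c,3),round(y,2),round(o[0],4),n)
E
python3 m.py 1
```

```text
{'eef_pos': [445.9, 51.4, 302.5], 'force': [0.4, 3.0, 6.0], 'width': 13.2}
6.025 51.44 0.3803 305
```

Emit:
send_rows(series=[[5,[-0.002,-0.07,0],[0,0,0]],[5,[-0.002,-0.07,0],[0,0,0]]])

```text
clock: 6.32
eef_pos: [445.7, 43.4, 302.5]
tool_rot: [3.14, 0.002, 3.117]
force: [-0.8, 1.7, 6.6]
width: 13.3
gripper_force: 59.1
```

```bash
python3 m.py 1
```

```text
{'eef_pos': [445.7, 43.4, 302.5], 'force': [-0.8, 1.7, 6.6], 'width': 13.3}
6.325 43.35 0.4042 308
```

Emit:
send_rows(series=[[5,[-0.002,-0.06,0],[0,0,0]],[5,[-0.002,-0.06,0],[0,0,0]]])

```text
clock: 6.62
eef_pos: [445.5, 36.1, 302.5]
tool_rot: [3.14, 0.002, 3.117]
force: [0.7, 1.8, 5.6]
width: 13.6
gripper_force: 59.1
```

```bash
python3 m.py 2
```

```text
{'eef_pos': [445.5, 36.1, 302.5], 'force': [0.7, 1.8, 5.6], 'width': 13.6}
6.625 36.13 0.4167 304
6.675 35.47 0.4159 303
```

Emit:
send_rows(series=[[5,[-0.001,-0.05,0],[0,0,0]],[5,[-0.001,-0.05,0],[0,0,0]]])

```text
clock: 6.98
eef_pos: [445.4, 30.1, 302.5]
tool_rot: [3.14, 0.002, 3.117]
force: [-0.8, 2.6, 5.9]
width: 13.6
gripper_force: 59.1
```

```bash
python3 m.py 2
```

```text
{'eef_pos': [445.4, 30.1, 302.5], 'force': [-0.8, 2.6, 5.9], 'width': 13.6}
6.975 30.08 0.3727 303
7.025 29.53 0.3288 304
```

Freed: θ fell from 0.42 to 0.33 with the tip past the ridge. Next I'll sample the swing and plan the damping move.

```bash
cat > plan.py <<'E'
from h import *
import sys, json
from scipy.optimize import lsq_linear, curve_fit
# args: n images, period (0=fit), rows horizon, target knob y
n,T,N,target=int(sys.argv[1]),float(sys.argv[2]),int(sys.argv[3]),-92.5
M=[(lambda r:(r[0],r[1],r[2][0]))(lamp()) for _ in range(n)]
M+= [tuple(map(float,a.split(","))) for a in sys.argv[4:]]
M=np.array(sorted(M)); t0=sensors.read_state()["clock"]; y0=sensors.read_state()["eef_pos"][1]; print(M.round(4).tolist(),t0,y0)
for Tt in ([T] if T else [1.4,1.5,1.6,1.7,1.8]):
    w=2*np.pi/Tt; A=np.c_[np.cos(w*(M[:,0]-t0)),np.sin(w*(M[:,0]-t0))]; c,res,*_=np.linalg.lstsq(A,M[:,2],rcond=None)
    th,om=c[0],c[1]*w; print("T",Tt,"th",th.round(4),"om",om.round(4),"amp",np.hypot(*c).round(3),"rms",np.sqrt(np.mean((A@c-M[:,2])**2)).round(4))
    L=9810/w**2; dt=1/800; lag=.03; K=100
    def sim(d,th,om):
        p=np.r_[0,np.cumsum(np.repeat(d,K)/K),np.full(100,sum(d))]; p=np.r_[np.zeros(int(lag/dt)),p]
        x,v=th*L,om*L; X=[]
        for q in p:
            v+=-w*w*(x-q)*dt; x+=v*dt; X.append((x-q)/L)
        return x-p[-1],v,np.array(X)
    D=target-y0
    b0=np.array(sim(np.zeros(N),th,om)[:2]); G=np.array([sim(np.eye(N)[i],0,0)[:2] for i in range(N)]).T
    reg=(np.eye(N)-np.eye(N,k=-1)); reg=np.vstack([reg,np.eye(N)[-1:]])
    Am=np.vstack([100*G*[[1],[1/w]],100*np.ones((1,N)),0.3*reg]); bm=np.r_[-100*b0*[1,1/w],100*D,np.zeros(N+1)]
    r=lsq_linear(Am,bm,bounds=(-54,54)); d=r.x; e=sim(d,th,om)
    print("  d/60",(d/60).round(2).tolist(),"y",(y0+np.cumsum(d)).round(0).tolist(),"resid",np.round(e[:2],1),"th range",e[2].min().round(3),e[2].max().round(3))
E
python3 plan.py 4 0 12 6.975,30,.3727 7.025,29.5,.3288
```

```text
[[6.975, 30.0, 0.3727], [7.025, 29.5, 0.3288], [7.075, 29.5525, 0.2708], [7.125, 29.5315, 0.2015], [7.175, 29.5186, 0.1201], [7.225, 29.55, 0.0362]] 7.275 29.546204538607704
T 1.4 th -0.0546 om -1.7603 amp 0.396 rms 0.0016
  d/60 [-0.47, -0.74, -0.79, -0.64, -0.35, -0.02, 0.23, 0.35, 0.31, 0.17, -0.0, -0.09] y [2.0, -43.0, -91.0, -129.0, -149.0, -151.0, -137.0, -116.0, -97.0, -87.0, -87.0, -92.0] resid [-0.  0.] th range -0.267 0.079
T 1.5 th -0.0494 om -1.711 amp 0.411 rms 0.0007
  d/60 [-0.49, -0.8, -0.88, -0.75, -0.46, -0.12, 0.18, 0.37, 0.41, 0.32, 0.16, 0.02] y [-0.0, -48.0, -101.0, -145.0, -173.0, -181.0, -170.0, -148.0, -123.0, -104.0, -94.0, -92.0] resid [-0. -0.] th range -0.278 0.074
T 1.6 th -0.0453 om -1.6701 amp 0.428 rms 0.0021
  d/60 [-0.5, -0.81, -0.9, -0.85, -0.61, -0.28, 0.07, 0.35, 0.49, 0.48, 0.35, 0.16] y [-0.0, -49.0, -103.0, -154.0, -191.0, -207.0, -203.0, -182.0, -152.0, -123.0, -102.0, -92.0] resid [-0. -0.] th range -0.294 0.087
T 1.7 th -0.0419 om -1.6357 amp 0.445 rms 0.0034
  d/60 [-0.47, -0.79, -0.9, -0.9, -0.78, -0.48, -0.1, 0.27, 0.55, 0.66, 0.58, 0.34] y [1.0, -46.0, -100.0, -154.0, -201.0, -230.0, -236.0, -220.0, -187.0, -148.0, -113.0, -92.0] resid [-0. -0.] th range -0.316 0.106
T 1.8 th -0.039 om -1.6067 amp 0.462 rms 0.0045
  d/60 [-0.41, -0.76, -0.9, -0.9, -0.9, -0.75, -0.37, 0.11, 0.56, 0.84, 0.87, 0.58] y [5.0, -41.0, -95.0, -149.0, -203.0, -248.0, -270.0, -263.0, -230.0, -179.0, -127.0, -92.0] resid [ 0. -0.] th range -0.341 0.132
```

Emit:
send_rows(series=[[5,[-0.013,-0.49,0],[0,0,0]],[5,[-0.021,-0.8,0],[0,0,0]],[5,[-0.023,-0.88,0],[0,0,0]],[5,[-0.02,-0.75,0],[0,0,0]],[5,[-0.012,-0.46,0],[0,0,0]],[5,[-0.003,-0.12,0],[0,0,0]],[5,[0.005,0.18,0],[0,0,0]],[5,[0.01,0.37,0],[0,0,0]]])

```text
clock: 8.28
eef_pos: [441.0, -148.4, 302.5]
tool_rot: [-3.14, 0.002, 3.115]
force: [1.5, -1.6, 6.1]
width: 13.6
gripper_force: 60.7
```

Emit:
send_rows(series=[[5,[0.011,0.41,0],[0,0,0]],[5,[0.008,0.32,0],[0,0,0]],[5,[0.004,0.16,0],[0,0,0]],[5,[0,0.02,0],[0,0,0]],[5,[0,0,0],[0,0,0]]])

```text
clock: 8.9
eef_pos: [442.4, -91.5, 302.5]
tool_rot: [3.141, 0.002, 3.118]
force: [1.0, 1.4, 7.5]
width: 13.1
gripper_force: 60.7
```

```bash
python3 plan.py 12 0 10
```

```text
[[8.9, -91.4792, 0.0418], [8.95, -91.4604, 0.042], [9.0, -91.4975, 0.0407], [9.05, -91.464, 0.0364], [9.1, -91.4699, 0.0323], [9.15, -91.4647, 0.0252], [9.2, -91.458, 0.0173], [9.25, -91.466, 0.0092], [9.3, -91.482, -0.0006], [9.35, -91.4528, -0.0091], [9.4, -91.4802, -0.0196], [9.45, -91.4673, -0.0253]] 9.5 -91.44825111735017
T 1.4 th -0.0329 om -0.1147 amp 0.042 rms 0.0007
  d/60 [-0.07, -0.08, -0.05, -0.01, 0.04, 0.06, 0.06, 0.04, 0.01, -0.01] y [-95.0, -100.0, -103.0, -104.0, -102.0, -98.0, -94.0, -92.0, -92.0, -92.0] resid [-0. -0.] th range -0.037 0.014
T 1.5 th -0.0321 om -0.1187 amp 0.043 rms 0.0007
  d/60 [-0.07, -0.09, -0.07, -0.02, 0.02, 0.06, 0.07, 0.06, 0.03, 0.0] y [-96.0, -101.0, -105.0, -107.0, -105.0, -102.0, -98.0, -94.0, -93.0, -92.0] resid [-0. -0.] th range -0.037 0.012
T 1.6 th -0.0314 om -0.1214 amp 0.044 rms 0.0012
  d/60 [-0.07, -0.1, -0.08, -0.04, 0.01, 0.05, 0.07, 0.07, 0.05, 0.02] y [-96.0, -101.0, -106.0, -109.0, -109.0, -106.0, -101.0, -97.0, -94.0, -92.0] resid [-0. -0.] th range -0.037 0.013
T 1.7 th -0.0308 om -0.1233 amp 0.045 rms 0.0017
  d/60 [-0.06, -0.1, -0.09, -0.07, -0.02, 0.03, 0.07, 0.09, 0.08, 0.05] y [-95.0, -101.0, -107.0, -111.0, -112.0, -110.0, -106.0, -101.0, -96.0, -92.0] resid [ 0. -0.] th range -0.039 0.015
T 1.8 th -0.0303 om -0.1247 amp 0.047 rms 0.0021
  d/60 [-0.05, -0.09, -0.11, -0.09, -0.06, 0.0, 0.06, 0.11, 0.12, 0.09] y [-94.0, -100.0, -106.0, -112.0, -115.0, -115.0, -111.0, -105.0, -98.0, -93.0] resid [ 0. -0.] th range -0.041 0.018
```

The residual swing is only 0.043 rad with a period of about 1.47 s, so one small correction should do.

Emit:
send_rows(series=[[5,[-0.002,-0.07,0],[0,0,0]],[5,[-0.002,-0.085,0],[0,0,0]],[5,[-0.002,-0.065,0],[0,0,0]],[5,[0,-0.02,0],[0,0,0]],[5,[0.001,0.025,0],[0,0,0]],[5,[0.001,0.06,0],[0,0,0]],[5,[0.001,0.07,0],[0,0,0]],[5,[0.001,0.055,0],[0,0,0]]])

```text
clock: 10.5
eef_pos: [442.3, -94.6, 302.5]
tool_rot: [-3.141, 0.002, 3.117]
force: [1.1, -1.6, 5.2]
width: 13.3
gripper_force: 60.6
```

Emit:
send_rows(series=[[5,[0,0.025,0],[0,0,0]],[5,[0,0,0],[0,0,0]]])

```text
clock: 10.75
eef_pos: [442.4, -92.8, 302.5]
tool_rot: [-3.141, 0.003, 3.117]
force: [1.5, -1.4, 6.2]
width: 13.1
gripper_force: 60.6
```

```bash
python3 plan.py 16 1.47 10
python3 - <<'E'
from h import *
for n in("top","scene"):
    d=get_image(n); P=pts(d); hsv=cv2.cvtColor(d["img"],cv2.COLOR_RGB2HSV); H,S=hsv[...,0].astype(int),hsv[...,1].astype(int)
    b=(P[...,2]>355)&(H>14)&(H<30)&(S>120)&(abs(P[...,0]-551)<40)&(abs(P[...,1]+95)<40); v,u=np.where(b); (u0,v0),r=cv2.minEnclosingCircle(np.stack([u,v],1).astype(np.float32)); print(n,"ball centre at z375",ray(d,u0,v0,375).round(1),r)
    if n=="scene": cv2.imwrite("pics/scene2.png",cv2.resize(d["img"][120:320,180:480],None,fx=2,fy=2)[...,::-1])
E
```

```text
[[10.75, -92.8453, -0.0007], [10.8, -92.8535, 0.0005], [10.85, -92.8524, 0.0006], [10.9, -92.8347, 0.0023], [10.95, -92.8208, 0.0024], [11.0, -92.8374, 0.0023], [11.05, -92.8461, 0.0036], [11.1, -92.8243, 0.0024], [11.15, -92.8672, 0.002], [11.2, -92.8467, 0.0022], [11.25, -92.8733, 0.002], [11.3, -92.8452, 0.0022], [11.35, -92.8338, 0.0007], [11.4, -92.8443, -0.0007], [11.45, -92.8329, -0.0006], [11.5, -92.8217, -0.0013]] 11.55 -92.83721197002836
T 1.47 th -0.0012 om -0.01 amp 0.003 rms 0.0006
  d/60 [-0.0, -0.0, -0.0, -0.0, -0.0, 0.0, 0.0, 0.0, 0.0, 0.0] y [-93.0, -93.0, -93.0, -94.0, -94.0, -93.0, -93.0, -93.0, -93.0, -92.0] resid [-0. -0.] th range -0.002 0.001
top ball centre at z375 [551.8 -95.5 375. ] 9.833386421203613
scene ball centre at z375 [551.8 -97.4 375. ] 7.280210018157959
```

View pics/scene2.png

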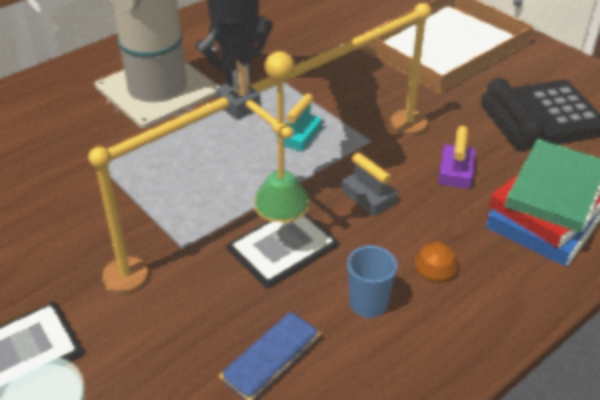

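The lamp hangs plumb and still over the photo: its ball axis is at (552,-96) and the photo middle at (551,-95). The shade at crop (281,195) sits above the frame. I'll release and withdraw upwards.

Emit:
send_rows(series=[[50,[0,0,0],[0,0,0]],[50,[0,0,0],[0,0,0]],[50,[0,0,0],[0,0,0]],[50,[0,0,0.3],[0,0,0]],[50,[0,0,0.8],[0,0,0]],[50,[0,0,0.8],[0,0,0]],[50,[0,0,0],[0,0,0]],[50,[0,0,0],[0,0,0]]])

```text
clock: 12.65
eef_pos: [440.8, -93.1, 415.0]
tool_rot: [3.141, -0.001, 3.116]
force: [-0.0, 0.4, 0.2]
width: 49.9
gripper_force: 0.0
```

Emit:
send_rows(series=[[50,[0,0,0],[0,0,0]],[50,[0,0,0],[0,0,0]],[50,[0,0,0],[0,0,0]],[50,[0,0,0],[0,0,0]],[50,[0,0,0],[0,0,0]],[50,[0,0,0],[0,0,0]],[50,[0,0,0],[0,0,0]],[50,[0,0,0],[0,0,0]]])

```text
clock: 13.65
eef_pos: [441.4, -93.3, 415.7]
tool_rot: [-3.142, 0.0, 3.116]
force: [0.1, -0.0, 0.6]
width: 50.4
gripper_force: 0.0
```

```bash
python3 m.py 12
python3 - <<'E'
from h import *
d=get_image("scene"); P=pts(d); hsv=cv2.cvtColor(d["img"],cv2.COLOR_RGB2HSV); H,S=hsv[...,0].astype(int),hsv[...,1].astype(int)
b=(P[...,2]>355)&(H>14)&(H<30)&(S>120)&(abs(P[...,0]-551)<40)&(abs(P[...,1]+95)<40); v,u=np.where(b); (u0,v0),r=cv2.minEnclosingCircle(np.stack([u,v],1).astype(np.float32)); print("ball",ray(d,u0,v0,375).round(1))
E
```

```text
{'eef_pos': [441.4, -93.3, 415.7], 'force': [0.1, -0.0, 0.6], 'width': 50.4}
13.65 -93.29 nan 0
13.7 -93.32 nan 0
13.75 -93.3 nan 0
13.8 -93.3 nan 0
13.85 -93.3 nan 0
13.9 -93.29 nan 0
13.95 -93.32 nan 0
14.0 -93.29 nan 0
14.05 -93.3 nan 0
14.1 -93.26 nan 0
14.15 -93.26 nan 0
14.2 -93.3 nan 0
ball [551.8 -97.4 375. ]
```

Run:
```python
from h import *
Y=[]
for i in range(16):
    d=get_image("scene"); P=pts(d); hsv=cv2.cvtColor(d["img"],cv2.COLOR_RGB2HSV); H,S=hsv[...,0].astype(int),hsv[...,1].astype(int)
    b=(P[...,2]>355)&(H>14)&(H<30)&(S>120)&(abs(P[...,0]-551)<40)&(abs(P[...,1]+95)<40); v,u=np.where(b); Y.append(ray(d,u.mean(),v.mean(),375)[1].round(1))
print(Y)
if np.ptp(Y)<3: print(ctrl.finish_job())
```

```text
[np.float64(-97.1), np.float64(-97.1), np.float64(-97.2), np.float64(-97.2), np.float64(-97.1), np.float64(-97.4), np.float64(-97.0), np.float64(-97.0), np.float64(-97.0), np.float64(-96.8), np.float64(-97.0), np.float64(-97.1), np.float64(-97.0), np.float64(-97.2), np.float64(-97.2), np.float64(-97.2)]
the job is handed in; nothing more can be done
None
```

The job is handed in: the lamp came free of the block, its swing is damped out, it hangs still about 2 mm from the photograph's middle, and the knob is released; the hand-in returned no verdict.

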